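# Find the heavy side of a contact wheel and hold it down

### The arm

A 7-joint arm with a two-finger parallel gripper is mounted at the origin on a cart in front of the work surface, level with it; the furniture and walls round the work are solid. World frame = base frame: x ahead of the robot, y to its left, z up, the work surface at z = 0. Lengths are in m, angles in degrees, forces in N, time in s.
With the tool pointing down it reaches from about 0.425 to 1.025 m from the base axis. Payload 3.6 kg.
Tool frame: the origin (TCP) lies between the finger pads; the fingertips stand 19 mm ahead of it and the grasp point (between the pads) is the TCP; z points along the fingers, y is the direction in which the jaws open and shut (so a half turn about z gives the same grasp; the last joint's range is limited). The gripper opens to 85 mm and grips with 20 to 120 N. Pads are 22 mm wide; open, the fingers measure 114 mm over their backs; the gripper's body (76 mm by 85 mm) begins 54 mm behind the grasp point. The pads swing forward as they close: fully open they stand 13 mm farther back than shut.
Start: joints at [66.606, 33.873, 2.773, 92.16, -1.908, 54.013, -1.931], TCP at [0.224, -0.689, 0.25] pointing down, gripper open.
Joint ranges: [-153.93, 153.93], [-27.13, 128.08], [-72.61, 78.16], [10.71, 143.7], [-87.88, 267.88], [4.46, 118.87], [-176.78, 176.78]. Speed limits (degrees/s): [147.25, 147.25, 180, 180, 180, 180, 180].

### API

Orientations are given as a 3x3 rotation matrix whose columns are the frame's x, y, z axes.
In Python, from bench import bot gives the robot as it stands.
- The arm moves only by the shell command python3 -m jog 'ROWS' [OPENING] [FORCE]. ROWS is JSON, a list of rows, each a list of 6 numbers: the shift along the tool's x, y, z scaled (see below), then the turn, a rotation vector about the tool's x, y, z scaled (see below). In form: [[tx, ty, tz, wx, wy, wz], ...]. A call has 1 to 20 rows; each row is the pose to reach, as a shift and turn from the pose commanded when the call began, along the tool's axes at that moment; what a row does not reach only later rows make up. The controller multiplies each number of a shift by 0.3 m and each number of a turn by 120 degrees. A row lasts 1/12 s, in which the tool goes at most 41.7 mm and 7.16 degrees, less where a joint would pass 70% of its speed; a pose out of reach is approached as far as the arm can. A call with a number of a shift or a turn outside -1 to 1 is refused whole. A call with a gripper value outside its range is refused whole. OPENING is the opening, from 0 (shut) to 1 (fully open), set as the call begins (- or left out, the last holds). The fingers move at their own pace and stop on an object; FORCE is the grip in N (left out, the last holds). Time passes only in rows, so rows that repeat a pose let the fingers close. It gives the time, the measured TCP pose, the force and the opening at its end, in the units of the state.
- bot.sense(): the state, without advancing time (a new reading comes with each control period).
- bot.capture(name): name is "scene" or "top" or "wrist"; returns a dict with "img" (384x512x3 uint8, blue, green, red), "vfov" (degrees; the focal length in pixels is half the picture's height over the tangent of half this angle, whatever the lens; pixels are square), "cx", "cy" (the principal point, pixels), "k1" (the pictures are not rectified: a ray, as slopes to the right and down, at radius r is drawn at 1 + k1 r^2 times it, then the intrinsics apply), "T" (4x4, takes a point from camera to world coordinates). Camera axes: x right, y down, z forward; pixel columns grow to the right and rows downward; lengths in m; the calibration is good to about 2 mm. A picture is of the moment at which its call begins. There is no depth.
- bot.job_done(): hands the job in, once; it reports no verdict.
Trained networks look in a picture, given as the dict that the camera call returned (one of the last four; its "shot" number tells which), for a name from the list of things; names that differ only in an ending like _2 or _b are one class to them, and where a whole thing is asked for, a point or a joint stands for the part that bears it (a point fixed in the world has none). Each returns a list of dicts, best first, with "p" (0 to 1); they miss things now and then, are a little off and sometimes report something else, mostly with a low value. They report only what shows in the picture. A call takes as long as a camera call.
- bot.find_in(picture, query): "bbox" ([left, top, right, bottom] in pixels, round what is visible of it).
The state is a dict: "time": time; "qpos": joint angles; "joint_vel": joint speeds; "joint_torque": joint torques, N m; "ee_pos": TCP position; "tool_rot": TCP orientation; "wrist_force": force on the tool from outside, world axes, zero at the start; "moment": the same for the moment, N m; "gripper_width": finger opening in m.
Only numpy, scipy, OpenCV 4.12 (cv2) and the standard library are available. Lean on these libraries where they do the work, as an engineer would, in place of code of your own. Each camera call takes 0.05 s, during which the arm holds its last target.

### The job

The contact wheel on the balancing stand is heavier on one side, but you cannot see which. Swing it a good quarter turn by the rim to find out where it wants to drop (left alone, bearing drag stops it a little short, from whichever side it comes), then bring its heavy side straight down and finish still gripping the rim, holding the wheel there; leave the pliers, caliper, sanding block and jar alone.

Things in the scene. Friction and masses are not known exactly. Their poses are not given: they have to be found in the camera images.
- balance_stand: fixed green and steel stand; origin under its base, straight below the wheel's centre. x is level along the axle, from the wheel's free face (-x, roughly toward the robot) to the pedestal (+x); z up. Base plate 160x160x12 mm, from 55 mm before to 105 mm behind the origin. The pedestal with bearing housing (radius 30 mm round the axle) begins 48 mm behind the wheel's centre
- contact_wheel: upright disc, 170 mm across, 24 mm thick, flat faces: black tyre, aluminium web with six dark spots. Origin at its centre, 125 mm above the bench (rim top at 210 mm); x = axle (the stand's x), z = toward the white dot. Turns round and round without stops. Pinch it across its faces at the rim from above; turn it by moving the grip on an arc about the axle
- wheel_dot (a point): white paint dot on the wheel, 73 mm from the axle (one on each face; this point lies midway between them). It shows how far the wheel has turned, but says nothing of the heavy side, which lies at an angle to the dot that differs every time and cannot be seen
- axle (a point): point on the axle at the wheel's centre, fixed. Let go, the wheel sinks slowly (2 to 3 s, no swinging) toward heavy side down, but a constant drag of 0.12 Nm stops it 14 to 40 degrees short, by the same angle from either side; it may be settling so as you begin. The unbalance is 0.19 to 0.48 Nm times the sine of the heavy side's angle from straight down; a grip 70 mm out feels up to 10 N
- pliers: red-handled pliers lying on the bench, 63 x 201 x 14 mm, bystander; origin under its centre
- caliper: steel caliper lying on the bench, 68 x 230 x 10 mm, bystander; origin under its centre
- sand_block: dark sanding block, 61 x 101 x 32 mm, bystander; origin under its centre
- jar_dust: squat pale jar with a whitish lid, 68 mm across, 90 mm high, bystander; origin under its centre

How it is judged (in metres and radians):
On the way:
1. the wheel has been swung by the rim until its heavy side is over 46 degrees (0.8 rad) away from straight down (angle between heavy_side's own z axis and vertical above 0.8 rad and contact force between the fingers and contact_wheel above 0.5 N), for 0.1 s.
At the end, for the whole second after the job is handed in: The fingers still grip the wheel (contact force over 2 N), the wheel stands still, and its heavy side is within 7 degrees (0.12 rad) of straight down (angle between heavy_side's own z axis and vertical below 0.12 rad and contact force between the fingers and contact_wheel above 2 N and angular speed of contact_wheel below 0.1 rad/s); the arm keeps its last pose, push and grip.
It fails at once if pliers, caliper, sanding block or jar moved by more than 25 mm (distance of any of pliers, caliper, sand_block, jar_dust from where it was at the start of the episode above 0.025 m).
It also fails if it takes over 54 s, if anything falls off the work surface, if the arm or the gripper's body presses on something with over 40 N, if the wrist force passes 120 N, or if a joint passes its speed limit or range.

## Working session

There is one attempt and no reset: what is moved stays moved. The work goes in short steps, Python scripts to look and compute and a shell command to move; the robot and the scene stay as the last step left them, time stands still between calls to the robot, and variables do not carry over. Pictures are saved under pics/ and viewed, and the job is handed in when it is done.

```bash
ls; mkdir -p pics
cat > h.py <<'E'
import numpy as np, cv2
from bench import bot
def ray(p,uv):
    f=p["img"].shape[0]/2/np.tan(np.radians(p["vfov"])/2)
    d=np.array([(uv[0]-p["cx"])/f,(uv[1]-p["cy"])/f]);s=d.copy()
    for _ in range(30): s=d/(1+p["k1"]*(s@s))
    T=np.array(p["T"]); v=T[:3,:3]@np.array([s[0],s[1],1]); return T[:3,3],v/np.linalg.norm(v)
def proj(p,X):
    f=p["img"].shape[0]/2/np.tan(np.radians(p["vfov"])/2)
    T=np.array(p["T"]); c=T[:3,:3].T@(np.array(X)-T[:3,3]); s=c[:2]/c[2]; s=s*(1+p["k1"]*(s@s)); return s*f+[p["cx"],p["cy"]]
def atz(p,uv,z):
    o,v=ray(p,uv); return o+v*(z-o[2])/v[2]
E
python3 - <<'E'
from h import *
s=bot.sense();print({k:np.round(v,3).tolist() for k,v in s.items()})
for n in ["scene","top","wrist"]:
    p=bot.capture(n);cv2.imwrite(f"pics/{n}0.png",p["img"]);print(n,p["vfov"],p["cx"],p["cy"],p["k1"],np.round(p["T"],3).tolist())
    if n=="wrist":continue
    for q in ["contact_wheel","wheel_dot","balance_stand","pliers","caliper","sand_block","jar_dust"]:
        print(q,[(np.round(r["bbox"]).tolist(),round(r["p"],2)) for r in bot.find_in(p,q)[:2]])
E
```

```text
pics
{'time': 0.0, 'qpos': [66.607, 33.926, 2.767, 92.236, -1.907, 54.012, -1.931], 'joint_vel': [-0.045, 0.04, 0.015, -0.02, 0.053, -0.015, -0.052], 'joint_torque': [0.0, -54.869, 1.546, -19.813, 0.009, 0.009, -0.0], 'ee_pos': [0.224, -0.689, 0.249], 'tool_rot': [[0.951, 0.31, -0.001], [0.31, -0.951, 0.002], [-0.0, -0.002, -1.0]], 'wrist_force': [0.844, 0.533, -0.187], 'moment': [0.034, -0.015, 0.011], 'gripper_width': 0.085}
scene 49.63649568654355 254.45609903548322 190.84368076771767 0.04611644196301515 [[-0.693, -0.458, 0.557, -0.251], [-0.72, 0.418, -0.553, 0.751], [0.021, -0.785, -0.619, 1.001], [0.0, 0.0, 0.0, 1.0]]
contact_wheel [([219.0, 195.0, 271.0, 242.0], 0.83), ([134.0, 239.0, 171.0, 272.0], 0.69)]
wheel_dot [([222.0, 195.0, 270.0, 246.0], 0.63)]
balance_stand [([213.0, 193.0, 271.0, 265.0], 0.66), ([134.0, 241.0, 168.0, 271.0], 0.6)]
pliers [([154.0, 270.0, 217.0, 316.0], 0.65)]
caliper [([285.0, 179.0, 304.0, 196.0], 0.54)]
sand_block [([134.0, 237.0, 173.0, 272.0], 0.62)]
jar_dust [([318.0, 176.0, 334.0, 210.0], 0.68)]
top 49.59600244571595 252.30307850439067 190.15901658198715 0.046719596745869334 [[0.016, -0.996, 0.083, 0.434], [-1.0, -0.016, -0.006, 0.006], [0.007, -0.082, -0.997, 1.335], [0.0, 0.0, 0.0, 1.0]]
contact_wheel []
wheel_dot [([195.0, 210.0, 250.0, 229.0], 0.56)]
balance_stand [([195.0, 182.0, 257.0, 237.0], 0.79)]
pliers [([114.0, 214.0, 172.0, 236.0], 0.75)]
caliper [([317.0, 178.0, 392.0, 200.0], 0.92)]
sand_block [([127.0, 150.0, 164.0, 179.0], 0.78)]
jar_dust [([331.0, 222.0, 362.0, 242.0], 0.81)]
wrist 59.29568943360228 255.76976112416415 192.0379806878453 -0.030514903682915873 [[0.31, -0.899, -0.309, 0.304], [-0.951, -0.293, -0.101, -0.663], [0.001, 0.325, -0.946, 0.373], [0.0, 0.0, 0.0, 1.0]]
```

Run:
```python
import cv2
a=cv2.imread("pics/scene0.png")[150:340,110:360];cv2.imwrite("pics/s0z.png",cv2.resize(a,None,fx=3,fy=3,interpolation=cv2.INTER_CUBIC))
a=cv2.imread("pics/top0.png")[120:270,90:410];cv2.imwrite("pics/t0z.png",cv2.resize(a,None,fx=2.5,fy=2.5,interpolation=cv2.INTER_CUBIC))
```

```text
(no output)
```

View pics/s0z.png

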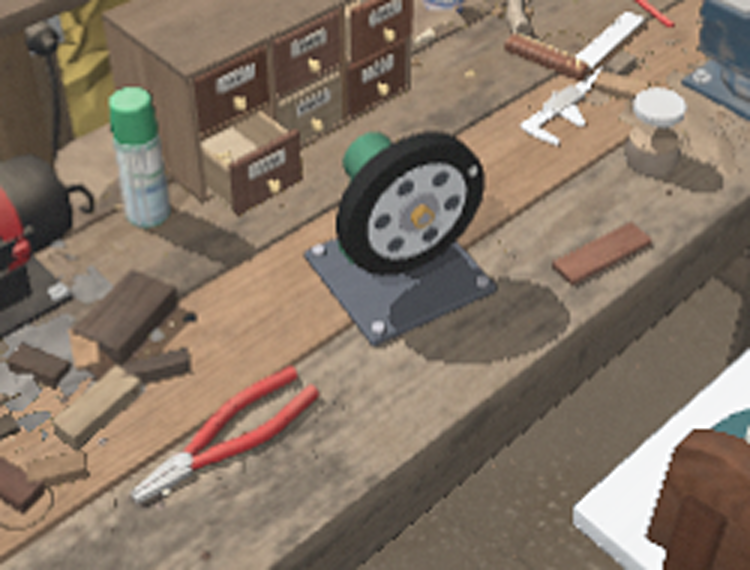

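View pics/t0z.png

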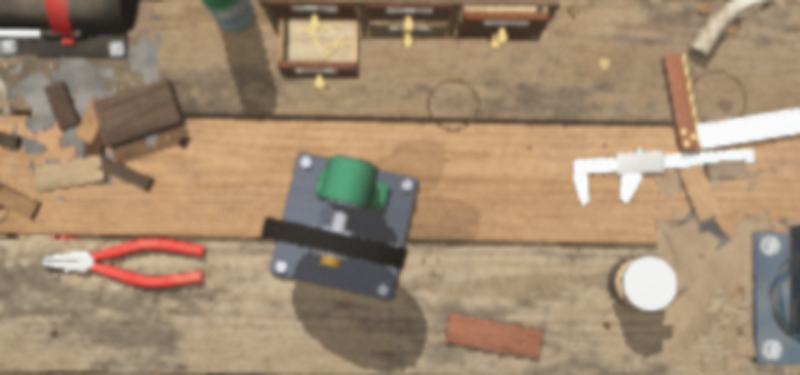

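View pics/wrist0.png

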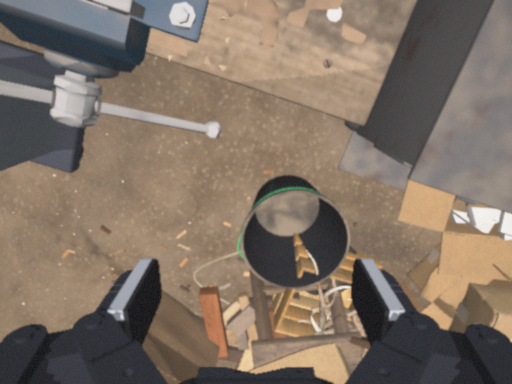

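```bash
cat >> h.py <<'E'
def spose(x,X):
    c,s=np.cos(x[2]),np.sin(x[2]); X=np.array(X); return np.array([x[0]+c*X[0]-s*X[1],x[1]+s*X[0]+c*X[1],X[2]])
E
python3 - <<'E'
from h import *
from scipy.optimize import least_squares
import cv2
t=bot.capture("top");s=bot.capture("scene")
C=[(.105,.08,.012),(.105,-.08,.012),(-.055,-.08,.012),(-.055,.08,.012)]
tp=[np.array(a)/2.5+[90,120]-.3 for a in [(301,152),(419,183),(393,298),(271,273)]]
sp={3:(375,344),2:(496,287),0:(305,255)}
sp={k:np.array(v)/3+[110,150]-.3 for k,v in sp.items()}
def f(x,full=False):
    r=[proj(t,spose(x,C[i]))-tp[i] for i in range(4)]+[proj(s,spose(x,C[i]))-v for i,v in sp.items()]
    return np.concatenate(r)
r=least_squares(f,[.45,.06,-.2],loss='soft_l1');print(r.x,np.degrees(r.x[2]),np.round(r.fun if 0 else f(r.x),1))
x=r.x
for p,n,k,o in((t,"t",2.5,(90,120)),(s,"s",3,(110,150))):
    im=p["img"].copy();h=190 if n=="s" else 150;w=250 if n=="s" else 320
    im=cv2.resize(im[o[1]:o[1]+h,o[0]:o[0]+w],None,fx=k,fy=k,interpolation=cv2.INTER_CUBIC)
    for X in [spose(x,c) for c in C]+[spose(x,(dx,.085*np.sin(a),.125+.085*np.cos(a))) for a in np.arange(0,6.28,.26) for dx in(-.012,.012)]:
        u=(proj(p,X)-o+.3)*k; cv2.circle(im,tuple(int(v) for v in u),2,(0,0,255) ,-1)
    cv2.imwrite(f"pics/{n}1.png",im)
# dot
for uv in [np.array((473,171))/3+[110,150]-.3]:
    o,v=ray(s,uv); n=np.array([np.cos(x[2]),np.sin(x[2]),0]);P=spose(x,(-.012,0,.125)); q=o+v*((P-o)@n)/(v@n)
    d=q-P; l=np.array([-np.sin(x[2]),np.cos(x[2]),0]); print("dot r",np.linalg.norm(d),"ang from up toward +y",np.degrees(np.arctan2(d@l,d[2])))
print(bot.sense()["time"])
E
```

```text
[ 0.45227117  0.08012054 -0.2102168 ] -12.04453529251607 [-0.9  0.1  0.7 -1.1 -0.2  2.1 -0.7  0.7 -0.5 -0.6  1.3 -0.5 -0.5 -1.7]
dot r 0.07134493431007025 ang from up toward +y -67.5749382492406
0.95
```

View pics/s1.png

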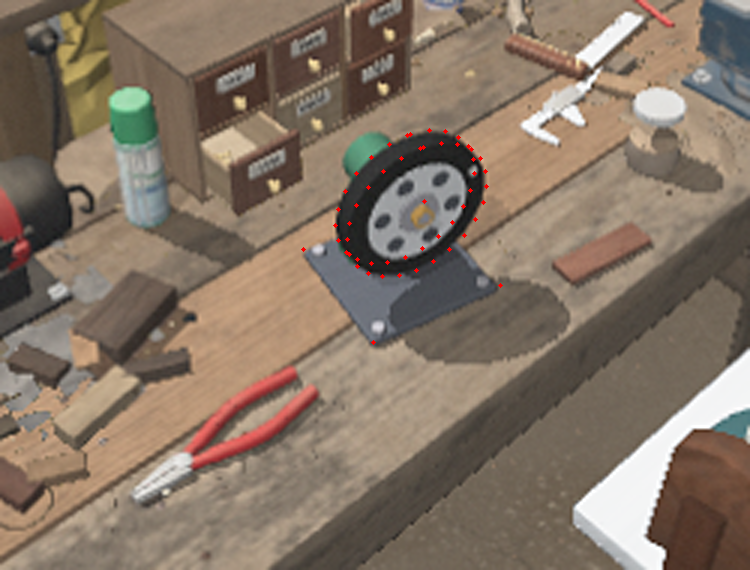

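View pics/t1.png

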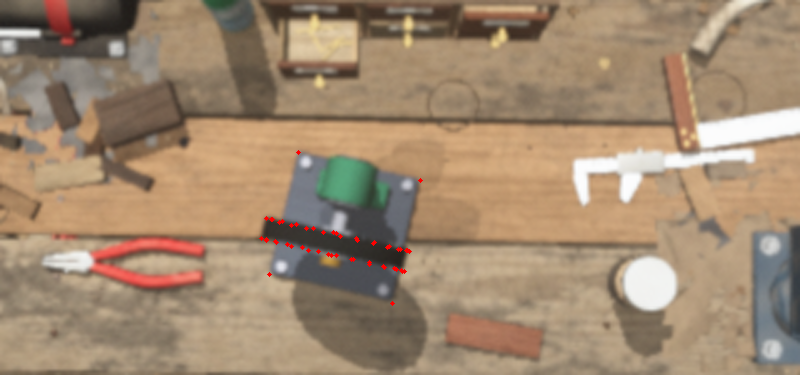

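```bash
cat > fit.py <<'E'
from h import *
from scipy.optimize import least_squares, minimize
t=bot.capture("top");s=bot.capture("scene")
def mask(p,box,th):
    g=p["img"].max(2).astype(int);m=np.zeros(g.shape,np.uint8);a,b,c,d=box
    m[b:d,a:c]=(g[b:d,a:c]<th)*255
    n,l,st,_=cv2.connectedComponentsWithStats(m);k=1+np.argmax(st[1:,4]);return (l==k)
mt=mask(t,(190,195,260,235),42);ms=mask(s,(218,190,276,246),60)
cs,_=cv2.findContours(ms.astype(np.uint8),cv2.RETR_EXTERNAL,2);hs=cv2.convexHull(max(cs,key=cv2.contourArea))
cs,_=cv2.findContours(mt.astype(np.uint8),cv2.RETR_EXTERNAL,2);ht=cv2.convexHull(max(cs,key=cv2.contourArea))
S=4
def fill(h,shape):
    m=np.zeros((shape[0]*S,shape[1]*S),np.uint8);cv2.fillConvexPoly(m,np.int32(np.round(h*S)),1);return cv2.resize(m.astype(np.float32),None,fx=1/S,fy=1/S,interpolation=cv2.INTER_AREA)
at=fill(cv2.convexHull(np.float32(ht.reshape(-1,2)+.5)),t["img"].shape);as_=fill(hs.reshape(-1,2)+.5,s["img"].shape)
print(at.sum(),as_.sum(),ht.reshape(-1,2).min(0),ht.reshape(-1,2).max(0),hs.reshape(-1,2).min(0),hs.reshape(-1,2).max(0))
def cost(x,v=0):
    P=[spose(x,(dx,.085*np.sin(a),.125+.085*np.cos(a))) for a in np.arange(0,6.28,.1) for dx in(-.012,.012)]
    c=[]
    for p,A in((t,at),(s,as_)):
        h=cv2.convexHull(np.float32([proj(p,X)+.5 for X in P])).reshape(-1,2)
        c.append(np.abs(fill(h,p["img"].shape)-A).sum())
    return c if v else sum(c)
x0=[.4523,.0801,-.21]
r=minimize(cost,x0,method="Nelder-Mead",options=dict(initial_simplex=[x0,[.457,.08,-.21],[.452,.085,-.21],[.452,.08,-.16]]))
print(r.x,np.degrees(r.x[2]),cost(x0,1),cost(r.x,1))
E
python3 fit.py
```

```text
14.3125 1665.9375 [245 220] [250 225] [222 195] [270 241]
[ 0.45343003  0.0813759  -0.13597683] -7.790898658775329 [np.float32(520.125), np.float32(129.75)] [np.float32(517.5), np.float32(90.4375)]
```

```bash
sed -i 's/235),42)/235),TH)/; s/^from h import \*/from h import *\nTH=48/' fit.py
python3 - <<'E'
import cv2
g=cv2.imread("pics/top0.png").max(2)
print(g[204:232:2,192:258:4])
E
for th in 48 52 57; do sed -i "s/^TH=.*/TH=$th/" fit.py; python3 fit.py; done
```

```text
[[197 196 193 132 137 136 133 117 123  78  71  68  66  88 115 113 143]
 [197 168 176 131 136 136 135 117 182 130  70  69  69 105 115 112 166]
 [198  91  80  91 116 133 134 116 197 123  69  69  68  90 114 106 170]
 [203  65  56  56  60  80 114 146 203 100  69  70  68  79 114 101 159]
 [196  56  56  55  57  58  60  91 166 129  72  68  70  68 108  96 161]
 [163  58  55  56  55  56  57  56  58  87  64  67  67  67  90  91 153]
 [131 119  86  73  61  55  55  54  54  53  50  52  57  64  89  89  99]
 [174 168 132 129 111  80  60  53  53  52  51  50  48  49  93 114 143]
 [159 158 128 134 134 123 106  89  62  51  50  47  47  44  43  92 174]
 [186 187 130 135 135  93  91 165 124  76  52  48  46  42  39 115 192]
 [202 183 155 147 128  86  84 188 152  88  82  68  51  45  38 149 196]
 [191 180 190 189 111  84  84 106 121  85  83  84  80  72  54 169 189]
 [179 183 152 142  95  85  85  83  85  85  84  84  84  84 105 188 195]
 [171 197 126 102  85  85  85  84  84  83  83  84  84  83  90 193 181]]
76.4375 1668.1875 [236 218] [250 225] [222 195] [270 241]
[ 0.45343027  0.08119438 -0.13537769] -7.756570180573871 [np.float32(458.0), np.float32(127.5)] [np.float32(454.8125), np.float32(89.375)]
154.1875 1665.4375 [228 216] [251 226] [222 195] [270 241]
[ 0.45311011  0.08201424 -0.14474901] -8.293507229158392 [np.float32(382.125), np.float32(130.25)] [np.float32(378.5625), np.float32(90.0625)]
371.8125 1661.0625 [196 209] [251 226] [222 195] [270 241]
[ 0.45320002  0.08188459 -0.14767638] -8.461233588562326 [np.float32(172.0), np.float32(134.625)] [np.float32(162.0), np.float32(91.9375)]
```

```bash
for th in 62 66; do sed -i "s/^TH=.*/TH=$th/" fit.py; python3 fit.py; done; python3 -c "
from h import *
print(bot.sense()['time'])"
```

```text
443.6875 1670.8125 [196 208] [251 226] [222 195] [270 241]
[ 0.45352209  0.08047364 -0.16463907] -9.433123796863345 [np.float32(142.875), np.float32(124.875)] [np.float32(94.5625), np.float32(96.375)]
466.0625 1670.1875 [196 208] [251 226] [222 195] [270 241]
[ 0.45404826  0.07968184 -0.17282223] -9.90198462351461 [np.float32(146.75), np.float32(125.5)] [np.float32(86.9375), np.float32(105.5)]
1.55
```

```bash
python3 -m jog '[[0.84,-0.427,-0.233,0,0,-0.167],[0.84,-0.427,-0.233,0,0,-0.167],[0.84,-0.427,-0.233,0,0,-0.167],[0.84,-0.427,-0.233,0,0,-0.167],[0.84,-0.427,-0.233,0,0,-0.167],[0.84,-0.427,-0.233,0,0,-0.167],[0.84,-0.427,-0.233,0,0,-0.167],[0.84,-0.427,-0.233,0,0,-0.167]]' 1 60
cat > st.py <<'E'
from h import *
s=bot.sense();R=np.array(s["tool_rot"])
print(round(s["time"],2),np.round(s["ee_pos"],4),"yang",np.round(np.degrees(np.arctan2(R[1,1],R[0,1])),1),"z",np.round(R[:,2],3),"q",np.round(s["qpos"],0),"F",np.round(s["wrist_force"],1),"M",np.round(s["moment"],2),"w",round(s["gripper_width"],4))
import sys
if len(sys.argv)>3:
    g=np.array([float(a) for a in sys.argv[1:4]]);print("shift/0.3:",np.round(R.T@(g-s["ee_pos"])/.3,3))
E
python3 st.py .47 -.2 .32
```

```text
time: 2.22
ee_pos: [0.4349, -0.4811, 0.3229]
tool_rot: [[0.778, 0.628, 0.009], [0.628, -0.778, 0.003], [0.009, 0.004, -1.0]]
wrist_force: [1.0, 0.4, 0.7]
gripper_width: 0.0853
2.22 [ 0.4349 -0.4811  0.3229] yang -51.1 z [ 0.009  0.003 -1.   ] q [48. 24. -5. 98.  2. 57. -9.] F [1.  0.4 0.7] M [ 0.06 -0.1   0.01] w 0.0853
shift/0.3: [ 0.68  -0.655  0.013]
```

```bash
python3 -m jog '[[0.68,-0.655,0.01,0,0,-0.17],[0.68,-0.655,0.01,0,0,-0.17],[0.68,-0.655,0.01,0,0,-0.17],[0.68,-0.655,0.01,0,0,-0.17],[0.68,-0.655,0.01,0,0,-0.17],[0.68,-0.655,0.01,0,0,-0.17],[0.68,-0.655,0.01,0,0,-0.17],[0.68,-0.655,0.01,0,0,-0.17]]'
python3 st.py .4535 .0805 .29
```

```text
time: 2.88
ee_pos: [0.4651, -0.2007, 0.3176]
tool_rot: [[0.513, 0.859, 0.001], [0.859, -0.513, 0.004], [0.004, -0.001, -1.0]]
wrist_force: [0.3, 0.2, 0.6]
gripper_width: 0.0854
2.88 [ 0.4651 -0.2007  0.3176] yang -30.8 z [ 0.001  0.004 -1.   ] q [ 31.  14. -15. 115.   4.  51. -17.] F [0.3 0.2 0.6] M [-0.02  0.03 -0.04] w 0.0854
shift/0.3: [ 0.785 -0.514  0.095]
```

```bash
python3 -m jog '[[0.785,-0.514,0.09,0,0,-0.169],[0.785,-0.514,0.09,0,0,-0.169],[0.785,-0.514,0.09,0,0,-0.169],[0.785,-0.514,0.09,0,0,-0.169],[0.785,-0.514,0.09,0,0,-0.169],[0.785,-0.514,0.09,0,0,-0.169],[0.785,-0.514,0.09,0,0,-0.169],[0.785,-0.514,0.09,0,0,-0.169],[0.785,-0.514,0.09,0,0,-0.169],[0.785,-0.514,0.09,0,0,-0.169]]'
python3 - <<'E'
from h import *
p=bot.capture("wrist");im=p["img"].copy();x=(.4535,.0805,np.radians(-10.5))
for a in np.arange(-60,61,15):
    for dx in(-.012,.012):
        u=proj(p,spose(x,(dx,.085*np.sin(np.radians(a)),.125+.085*np.cos(np.radians(a)))));cv2.circle(im,tuple(int(v) for v in u),3,(0,0,255),-1)
cv2.imwrite("pics/w2.png",im)
E
python3 st.py .4535 .0805 .195
```

```text
time: 3.72
ee_pos: [0.4557, 0.0715, 0.2902]
tool_rot: [[0.195, 0.981, -0.0], [0.981, -0.195, -0.001], [-0.001, 0.0, -1.0]]
wrist_force: [-0.3, -0.5, -0.8]
gripper_width: 0.0853
3.77 [0.4557 0.0708 0.2902] yang -11.4 z [-0.    -0.001 -1.   ] q [  8.  13. -27. 122.   8.  47. -35.] F [ 0.2 -0.4 -0. ] M [-0.01 -0.01  0.08] w 0.0857
shift/0.3: [ 0.03  -0.014  0.317]
```

View pics/w2.png

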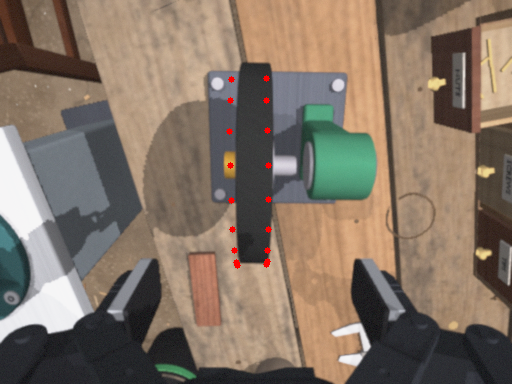

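```bash
python3 -m jog '[[0,0,0,0,0,0],[0,0,0,0,0,0]]' >/dev/null
python3 st.py .456 .080 .195
```

```text
3.93 [0.4557 0.0707 0.2902] yang -11.4 z [ 0.    -0.001 -1.   ] q [  9.  13. -27. 122.   8.  47. -35.] F [ 0.4 -0.8  0.1] M [-0.05  0.02  0.01] w 0.0852
shift/0.3: [ 0.031 -0.005  0.317]
```

```bash
python3 -m jog '[[0.03,-0.005,0.1,0,0,0],[0.03,-0.005,0.2,0,0,0],[0.03,-0.005,0.317,0,0,0],[0.03,-0.005,0.317,0,0,0]]' >/dev/null
python3 st.py .456 .080 .195
python3 -m jog '[[0,0,0,0,0,0],[0,0,0,0,0,0],[0,0,0,0,0,0],[0,0,0,0,0,0],[0,0,0,0,0,0],[0,0,0,0,0,0]]' 0 80
python3 st.py .456 .080 .195
python3 - <<'E'
from h import *
p=bot.capture("wrist");cv2.imwrite("pics/w3.png",p["img"])
p=bot.capture("scene");cv2.imwrite("pics/s3.png",cv2.resize(p["img"][170:270,200:310],None,fx=6,fy=6,interpolation=cv2.INTER_CUBIC))
E
```

```text
4.27 [0.4522 0.0793 0.1905] yang -11.3 z [-0.011 -0.002 -1.   ] q [  3.  22. -24. 127.  16.  34. -44.] F [-0.5 -0.3  0.1] M [0.03 0.07 0.03] w 0.0854
shift/0.3: [ 0.005  0.012 -0.015]
time: 4.77
ee_pos: [0.4563, 0.0817, 0.1968]
tool_rot: [[0.197, 0.98, 0.002], [0.98, -0.197, 0.0], [0.0, 0.002, -1.0]]
wrist_force: [-2.2, -0.1, 8.7]
gripper_width: 0.0227
4.77 [0.4563 0.0817 0.1968] yang -11.4 z [ 0.002  0.    -1.   ] q [  4.  22. -24. 127.  16.  34. -44.] F [-2.2 -0.1  8.7] M [-0.07  0.56 -0.32] w 0.0227
shift/0.3: [-0.006  0.     0.006]
```

View pics/w3.png

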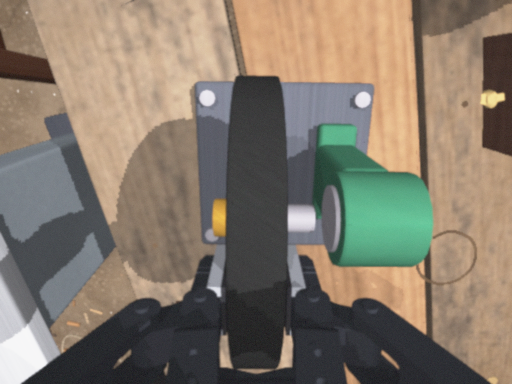

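View pics/s3.png

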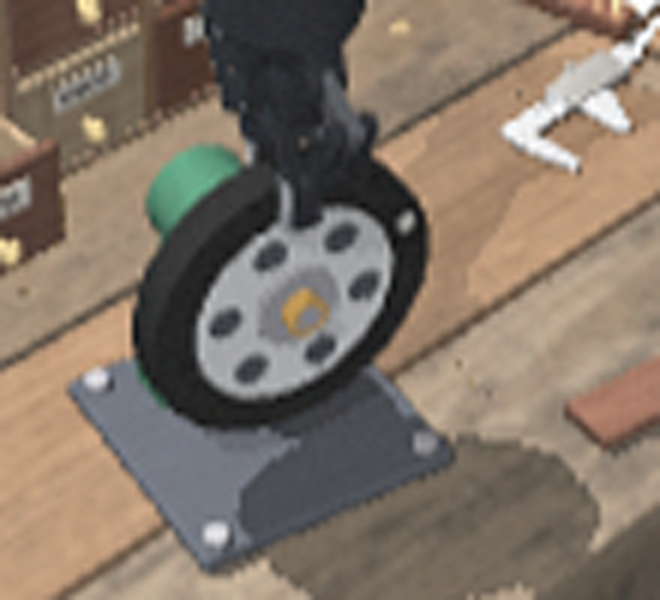

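```bash
cat > dot.py <<'E'
from h import *
X=(.456,.0805,np.radians(-11.3))
def dot(show=None):
    p=bot.capture("scene");g=p["img"].min(2).astype(np.float32);A=np.arange(-180,180,1.)
    sc=[]
    for a in A:
        v=[]
        for r in(.071,.073,.075):
            u=proj(p,spose(X,(-.012,r*np.sin(np.radians(a)),.125+r*np.cos(np.radians(a)))))
            v.append(cv2.getRectSubPix(g,(1,1),(float(u[0]),float(u[1])))[0,0])
        sc.append(np.mean(v))
    sc=np.array(sc);k=sc.argmax();b=np.median(sc);w=np.where((np.abs((A-A[k]+180)%360-180)<9),np.clip(sc-b-20,0,None),0);d=(A-A[k]+180)%360-180
    if show: cv2.imwrite(f"pics/{show}.png",cv2.resize(p["img"][160:270,190:320],None,fx=6,fy=5,interpolation=cv2.INTER_CUBIC))
    return A[k]+(w*d).sum()/max(w.sum(),1e-6),sc[k],b
if __name__=="__main__":
    import sys;print("dot ang(+y) ,peak,base",np.round(dot(sys.argv[1] if len(sys.argv)>1 else None),1),"t",bot.sense()["time"])
E
python3 dot.py
python3 -m jog '[[-0.025,0,0.0013,0,0.05,0],[-0.0498,0,0.0052,0,0.1,0],[-0.0739,0,0.0117,0,0.15,0],[-0.0973,0,0.0207,0,0.2,0],[-0.1197,0,0.0321,0,0.25,0],[-0.1407,0,0.0457,0,0.3,0],[-0.1601,0,0.0615,0,0.35,0],[-0.1778,0,0.0792,0,0.4,0],[-0.1936,0,0.0986,0,0.45,0],[-0.2072,0,0.1197,0,0.5,0]]'
python3 st.py; python3 dot.py s4
```

```text
dot ang(+y) ,peak,base [  4.3 150.6  34.7] t 4.9167
time: 5.75
ee_pos: [0.4439, 0.0224, 0.1646]
tool_rot: [[0.093, 0.981, 0.169], [0.481, -0.192, 0.856], [0.872, 0.002, -0.489]]
wrist_force: [-1.2, 11.0, 11.6]
gripper_width: 0.023
5.75 [0.4439 0.0224 0.1646] yang -11.1 z [ 0.169  0.856 -0.489] q [ 70.  63. -69. 132. -10.  21.  15.] F [-1.2 11.  11.6] M [ 2.77 -0.4  -0.21] w 0.023
dot ang(+y) ,peak,base [-54.4 146.9  34.1] t 5.8
```

View pics/s4.png

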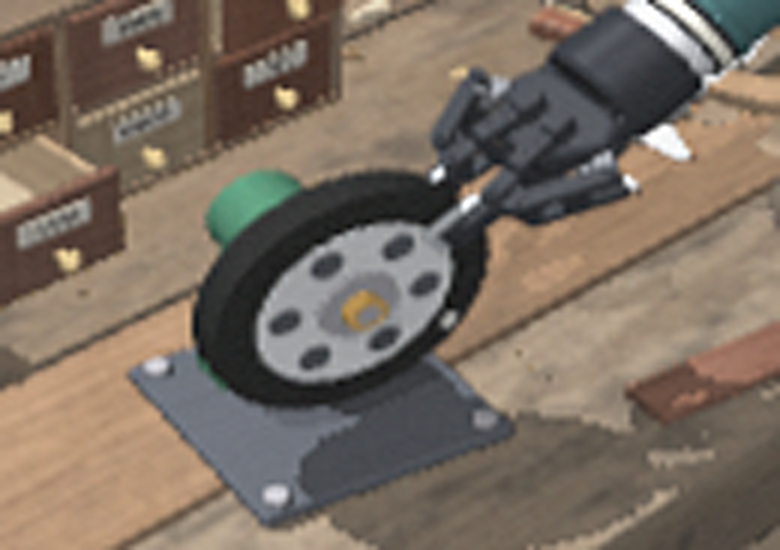

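```bash
sed -i 's/def dot(show=None)/def dot(show=None,exp=None)/; s/    sc=np.array(sc);k/    sc=np.array(sc)\n    if exp is not None: sc=np.where(np.abs((A-exp+180)%360-180)<40,sc,0)\n    k/; s/b=np.median(sc)/b=35/' dot.py
sed -i 's/dot(sys.argv\[1\] if len(sys.argv)>1 else None)/dot(sys.argv[1],float(sys.argv[2]))/' dot.py
python3 dot.py s5 -125
python3 -m jog '[[0,0,0,0,0,0],[0,0,0,0,0,0],[0,0,0,0,0,0],[0,0,0,0,0,0],[0,0,0,0,0,0],[0,0,0,0,0,0],[0,0,0,0,0,0],[0,0,0,0,0,0]]' 1 >/dev/null
python3 st.py;python3 dot.py s6 -110
python3 -m jog '[[0,0,0,0,0,0],[0,0,0,0,0,0],[0,0,0,0,0,0],[0,0,0,0,0,0],[0,0,0,0,0,0],[0,0,0,0,0,0],[0,0,0,0,0,0],[0,0,0,0,0,0],[0,0,0,0,0,0],[0,0,0,0,0,0],[0,0,0,0,0,0],[0,0,0,0,0,0]]' >/dev/null
python3 dot.py s7 -100
```

```text
dot ang(+y) ,peak,base [-130.9  150.4   35. ] t 5.85
6.52 [0.4437 0.0204 0.1592] yang -11.2 z [ 0.169  0.849 -0.501] q [ 70.  63. -69. 132. -10.  21.  14.] F [-0.8 -0.5 -0.2] M [-0.85  0.17  0.02] w 0.0853
dot ang(+y) ,peak,base [-99.7 161.   35. ] t 6.5667
dot ang(+y) ,peak,base [-89.6 147.   35. ] t 7.6167
```

View pics/s7.png

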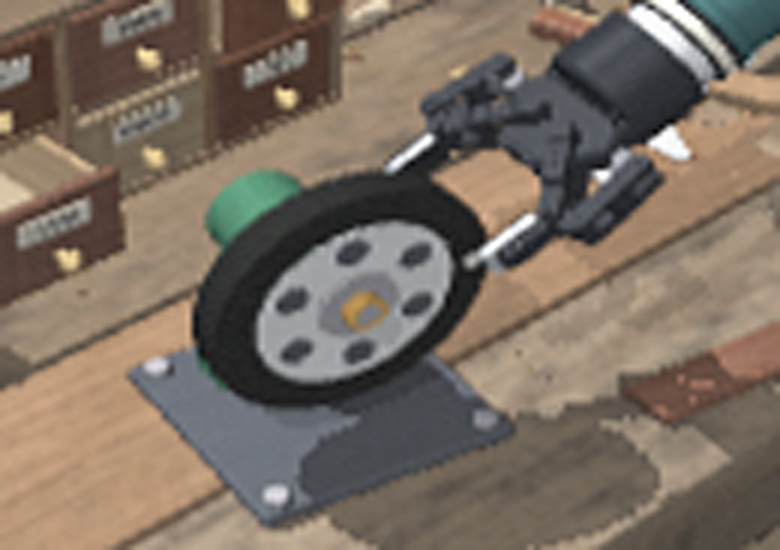

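```bash
cat > spots.py <<'E'
from h import *
X=(.456,.0805,np.radians(-11.3))
class P: pass
def phase(p,r=.036):
    g=p["img"].max(2).astype(np.float32);A=np.arange(0,360,1.);v=[]
    for a in A:
        u=proj(p,spose(X,(-.012,r*np.sin(np.radians(a)),.125+r*np.cos(np.radians(a)))));v.append(cv2.getRectSubPix(g,(1,1),(float(u[0]),float(u[1])))[0,0])
    v=-np.array(v);c=np.exp(-6j*np.radians(A))@v/len(A);return np.degrees(-np.angle(c))/6%60,abs(c)
if __name__=="__main__":
    p=bot.capture("scene");im0=cv2.imread("pics/scene0.png");q=dict(p);q["img"]=im0
    for r in(.03,.034,.038,.042): print(r,"start",np.round(phase(q,r),1),"now",np.round(phase(p,r),1))
    cv2.imwrite("pics/last.png",cv2.resize(p["img"][160:270,190:320],None,fx=6,fy=5,interpolation=cv2.INTER_CUBIC));print(bot.sense()["time"])
E
python3 spots.py
python3 -m jog '[[0,0,0,0,0,0],[0,0,0,0,0,0],[0,0,0,0,0,0],[0,0,0,0,0,0],[0,0,0,0,0,0],[0,0,0,0,0,0],[0,0,0,0,0,0],[0,0,0,0,0,0]]' >/dev/null
python3 spots.py;python3 -m jog '[[0,0,0,0,0,0],[0,0,0,0,0,0],[0,0,0,0,0,0],[0,0,0,0,0,0],[0,0,0,0,0,0],[0,0,0,0,0,0],[0,0,0,0,0,0],[0,0,0,0,0,0]]' >/dev/null
python3 spots.py
```

```text
0.03 start [17.8  2.1] now [3.8 3.9]
0.034 start [21.4 11.8] now [ 3.3 12.2]
0.038 start [21.2 21.9] now [ 3.  21.5]
0.042 start [21.1 25.2] now [ 3.1 25. ]
7.6667
0.03 start [17.8  2.1] now [3.5 4. ]
0.034 start [21.4 11.8] now [ 3.7 11.9]
0.038 start [21.2 21.9] now [ 3.6 21.5]
0.042 start [21.1 25.2] now [ 3.6 24.9]
8.3833
0.03 start [17.8  2.1] now [3.1 4. ]
0.034 start [21.4 11.8] now [ 4.2 12.4]
0.038 start [21.2 21.9] now [ 3.7 21.5]
0.042 start [21.1 25.2] now [ 3.8 24.6]
9.1
```

View pics/last.png

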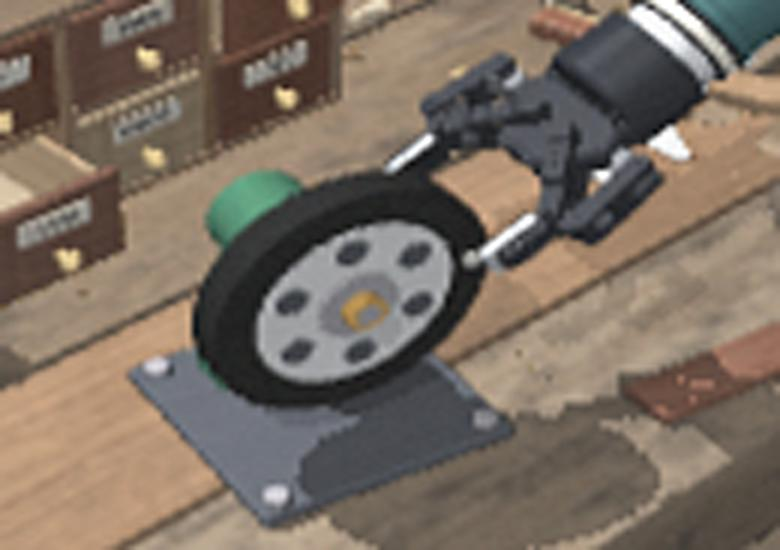

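```bash
cat > arc.py <<'E'
from h import *
import sys
from scipy.spatial.transform import Rotation as Ro
s=bot.sense();R=np.array(s["tool_rot"]);ax=np.array([.456,.0805,.125]);n=np.array([np.cos(np.radians(-11.3)),np.sin(np.radians(-11.3)),0])
v=ax-s["ee_pos"];off=v@n;v=v-n*off;c=R.T@v;print("c",np.round(c,4),"axial off",round(off,4),"r",round(np.linalg.norm(v),4),"tilt(-y)",np.round(np.degrees(np.arctan2(R[:,2]@[.196,.981,0],-R[2,2])),1),"axis in tool",np.round(R.T@n,3))
t=R.T@n
for th in np.arange(*[float(a) for a in sys.argv[1:4]]):
    w=t*th; sh=c-Ro.from_rotvec(w,degrees=True).apply(c);print(th,np.round(np.r_[sh/.3,w/120],3).tolist())
E
python3 -m jog '[[0,0,0,0,0,0],[0,0,0,0,0,0],[0,0,0,0,0,0],[0,0,0,0,0,0],[0,0,0,0,0,0]]' 0 80 
python3 arc.py -6 -121 -6
```

```text
time: 9.52
ee_pos: [0.4437, 0.0205, 0.1592]
tool_rot: [[0.097, 0.981, 0.169], [0.49, -0.195, 0.849], [0.866, -0.0, -0.5]]
wrist_force: [-0.7, 0.3, 0.7]
gripper_width: 0.0252
c [0.001  0.0001 0.0701] axial off 0.0004 r 0.0701 tilt(-y) 60.0 axis in tool [-0.001  1.    -0.001]
-6.0 [0.024, 0.0, 0.001, 0.0, -0.05, 0.0]
-12.0 [0.049, 0.0, 0.004, 0.0, -0.1, 0.0]
-18.0 [0.072, 0.0, 0.01, 0.0, -0.15, 0.0]
-24.0 [0.095, 0.0, 0.019, 0.0, -0.2, 0.0]
-30.0 [0.117, 0.0, 0.03, 0.0, -0.25, 0.0]
-36.0 [0.138, 0.0, 0.043, 0.0, -0.3, 0.0]
-42.0 [0.157, 0.0, 0.058, 0.0, -0.35, 0.0]
-48.0 [0.175, 0.0, 0.075, 0.0, -0.4, 0.0]
-54.0 [0.191, 0.0, 0.094, 0.0, -0.45, 0.0]
-60.0 [0.204, 0.0, 0.114, 0.0, -0.5, 0.0]
-66.0 [0.216, 0.0, 0.136, 0.0, -0.55, 0.001]
-72.0 [0.225, 0.0, 0.158, 0.0, -0.6, 0.001]
-78.0 [0.231, 0.0, 0.182, 0.0, -0.65, 0.001]
-84.0 [0.236, 0.0, 0.206, 0.0, -0.7, 0.001]
-90.0 [0.237, 0.0, 0.23, 0.0, -0.75, 0.001]
-96.0 [0.236, 0.0, 0.255, 0.0, -0.8, 0.001]
-102.0 [0.233, 0.0, 0.279, 0.0, -0.85, 0.001]
-108.0 [0.227, 0.0, 0.303, 0.0, -0.9, 0.001]
-114.0 [0.218, 0.0, 0.326, 0.001, -0.95, 0.001]
-120.0 [0.208, 0.0, 0.348, 0.001, -1.0, 0.001]
```

```bash
python3 -m jog '[[0,0,0,0,0,0],[0,0,0,0,0,0],[0.024,0,0.001,0,-0.05,0],[0.049,0,0.004,0,-0.1,0],[0.072,0,0.01,0,-0.15,0],[0.095,0,0.019,0,-0.2,0],[0.117,0,0.03,0,-0.25,0],[0.138,0,0.043,0,-0.3,0],[0.157,0,0.058,0,-0.35,0],[0.175,0,0.075,0,-0.4,0],[0.191,0,0.094,0,-0.45,0],[0.204,0,0.114,0,-0.5,0],[0.204,0,0.114,0,-0.5,0]]' 
python3 st.py; python3 spots.py; python3 arc.py -6 -61 -6
```

```text
time: 10.6
ee_pos: [0.4554, 0.0781, 0.1956]
tool_rot: [[0.196, 0.981, -0.0], [0.981, -0.196, -0.009], [-0.009, 0.002, -1.0]]
wrist_force: [2.8, -2.2, -10.7]
gripper_width: 0.0233
10.6 [0.4554 0.0781 0.1956] yang -11.3 z [-0.    -0.009 -1.   ] q [ -0.  21. -19. 127.  13.  34. -41.] F [  2.8  -2.2 -10.7] M [-0.1   0.04 -0.52] w 0.0233
0.03 start [17.8  2.1] now [3.5 4.1]
0.034 start [21.4 11.8] now [ 2.5 12.3]
0.038 start [21.2 21.9] now [ 2.3 21.7]
0.042 start [21.1 25.2] now [ 2.5 25. ]
10.65
c [ 0.001  -0.0001  0.0706] axial off 0.0001 r 0.0706 tilt(-y) -0.5 axis in tool [-0.004  1.     0.002]
-6.0 [0.025, 0.0, 0.001, 0.0, -0.05, -0.0]
-12.0 [0.049, 0.0, 0.004, 0.0, -0.1, -0.0]
-18.0 [0.073, 0.0, 0.01, 0.001, -0.15, -0.0]
-24.0 [0.096, 0.0, 0.019, 0.001, -0.2, -0.0]
-30.0 [0.118, 0.0, 0.03, 0.001, -0.25, -0.001]
-36.0 [0.139, 0.001, 0.043, 0.001, -0.3, -0.001]
-42.0 [0.158, 0.001, 0.058, 0.002, -0.35, -0.001]
-48.0 [0.176, 0.001, 0.075, 0.002, -0.4, -0.001]
-54.0 [0.192, 0.001, 0.094, 0.002, -0.45, -0.001]
-60.0 [0.205, 0.001, 0.115, 0.002, -0.5, -0.001]
```

```bash
python3 -m jog '[[0.025,0,0.001,0,-0.05,0],[0.049,0,0.004,0,-0.1,0],[0.073,0,0.01,0,-0.15,0],[0.096,0,0.019,0,-0.2,0],[0.118,0,0.03,0,-0.25,0],[0.139,0,0.043,0,-0.3,0],[0.158,0,0.058,0,-0.35,0],[0.176,0,0.075,0,-0.4,0],[0.192,0,0.094,0,-0.45,0],[0.192,0,0.094,0,-0.45,0],[0.192,0,0.094,0,-0.45,0]]' 
python3 st.py; python3 spots.py; python3 arc.py 6 12 6
```

```text
time: 11.57
ee_pos: [0.4675, 0.1352, 0.1687]
tool_rot: [[0.114, 0.981, -0.158], [0.567, -0.195, -0.8], [-0.816, 0.002, -0.579]]
wrist_force: [2.0, 0.7, 11.3]
gripper_width: 0.0229
11.57 [0.4675 0.1352 0.1687] yang -11.2 z [-0.158 -0.8   -0.579] q [-37.  43.  -4. 111.  34.  78. -76.] F [ 2.   0.7 11.3] M [-1.27  0.02 -0.27] w 0.0229
0.03 start [17.8  2.1] now [57.5  4. ]
0.034 start [21.4 11.8] now [56.5 13.1]
0.038 start [21.2 21.9] now [56.7 22.8]
0.042 start [21.1 25.2] now [56.7 26.7]
11.6167
c [ 0.0034 -0.0001  0.0708] axial off -0.0006 r 0.0709 tilt(-y) -54.5 axis in tool [0.001 1.    0.002]
6.0 [-0.025, 0.0, 0.002, 0.0, 0.05, 0.0]
```

View pics/last.png

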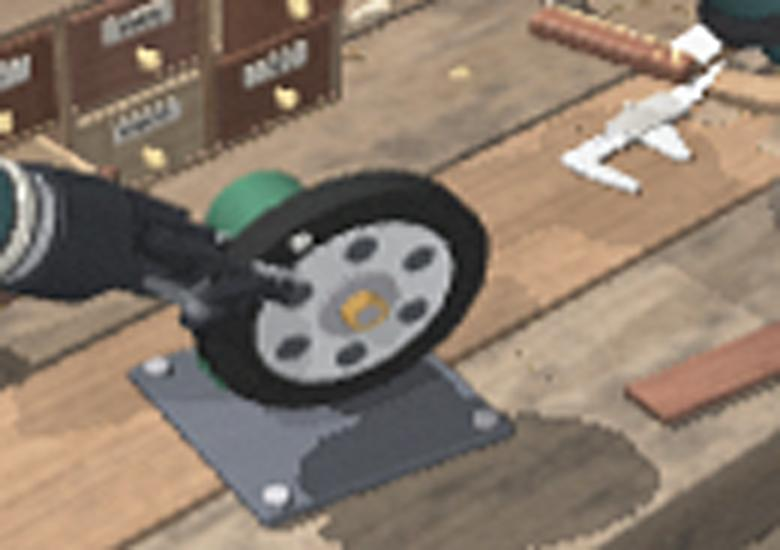

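```bash
python3 -m jog '[[0,0,0,0,0,0],[0,0,0,0,0,0],[0,0,0,0,0,0],[0,0,0,0,0,0],[0,0,0,0,0,0],[0,0,0,0,0,0],[0,0,0,0,0,0],[0,0,0,0,0,0],[0,0,0,0,0,0],[0,0,0,0,0,0],[0,0,0,0,0,0],[0,0,0,0,0,0],[0,0,0,0,0,0],[0,0,0,0,0,0],[0,0,0,0,0,0],[0,0,0,0,0,0],[0,0,0,0,0,0],[0,0,0,0,0,0]]' 1 >/dev/null;python3 st.py
python3 spots.py
python3 -m jog '[[0,0,0,0,0,0],[0,0,0,0,0,0],[0,0,0,0,0,0],[0,0,0,0,0,0],[0,0,0,0,0,0],[0,0,0,0,0,0],[0,0,0,0,0,0],[0,0,0,0,0,0],[0,0,0,0,0,0],[0,0,0,0,0,0],[0,0,0,0,0,0],[0,0,0,0,0,0]]' >/dev/null
python3 spots.py
python3 -m jog '[[0,0,0,0,0,0],[0,0,0,0,0,0],[0,0,0,0,0,0],[0,0,0,0,0,0],[0,0,0,0,0,0],[0,0,0,0,0,0],[0,0,0,0,0,0],[0,0,0,0,0,0],[0,0,0,0,0,0],[0,0,0,0,0,0],[0,0,0,0,0,0],[0,0,0,0,0,0]]' >/dev/null
python3 spots.py; python3 dot.py s8 -40;python3 arc.py 30 31 6
```

```text
13.12 [0.4666 0.136  0.1669] yang -11.2 z [-0.158 -0.794 -0.588] q [-37.  43.  -4. 111.  33.  77. -75.] F [ 0.1  0.5 -0.4] M [ 0.85 -0.15  0.04] w 0.0854
0.03 start [17.8  2.1] now [24.1  3.1]
0.034 start [21.4 11.8] now [9.9 6.2]
0.038 start [21.2 21.9] now [ 8.5 15.5]
0.042 start [21.1 25.2] now [ 9.2 20.4]
13.1667
0.03 start [17.8  2.1] now [23.9  3.2]
0.034 start [21.4 11.8] now [8.3 6.2]
0.038 start [21.2 21.9] now [ 7.1 15.1]
0.042 start [21.1 25.2] now [ 7.4 20.3]
14.2167
0.03 start [17.8  2.1] now [24.2  3.2]
0.034 start [21.4 11.8] now [8.2 6.2]
0.038 start [21.2 21.9] now [ 6.9 15. ]
0.042 start [21.1 25.2] now [ 7.4 20.2]
15.2667
dot ang(+y) ,peak,base [-25.6 170.7  35. ] t 15.3167
c [ 0.0006 -0.0001  0.0703] axial off 0.0004 r 0.0704 tilt(-y) -54.0 axis in tool [-0.001  1.     0.001]
30.0 [-0.117, -0.0, 0.032, -0.0, 0.25, 0.0]
```

View pics/last.png

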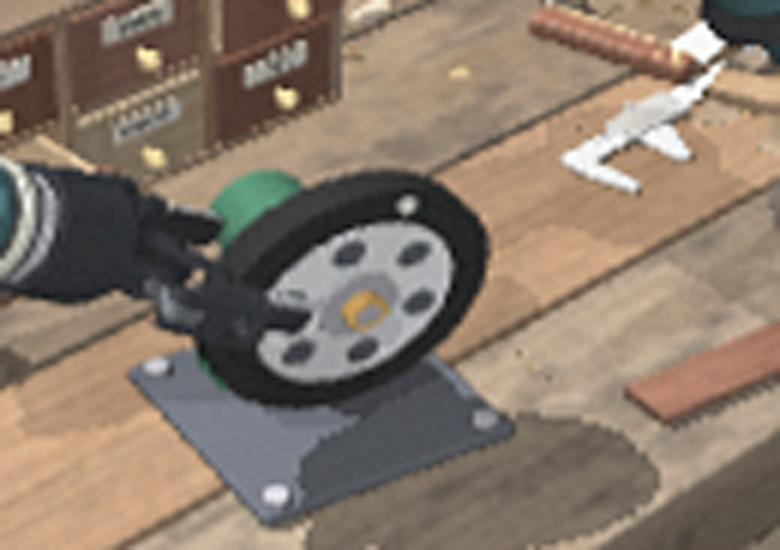

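```bash
python3 -m jog '[[0,0,0,0,0,0],[0,0,0,0,0,0],[0,0,0,0,0,0],[0,0,0,0,0,0],[0,0,0,0,0,0],[0,0,0,0,0,0],[0,0,0,0,0,0],[-0.025,0,0.001,0,0.05,0],[-0.049,0,0.006,0,0.1,0],[-0.072,0,0.012,0,0.15,0],[-0.095,0,0.021,0,0.2,0],[-0.117,0,0.032,0,0.25,0],[-0.117,0,0.032,0,0.25,0],[-0.117,0,0.032,0,0.25,0],[-0.117,0,0.032,0,0.25,0]]' 0 80
python3 st.py; python3 spots.py;python3 dot.py s9 -55; python3 arc.py -2 3 1
```

```text
time: 16.57
ee_pos: [0.4616, 0.1071, 0.1899]
tool_rot: [[0.18, 0.98, -0.08], [0.894, -0.197, -0.403], [-0.411, 0.001, -0.911]]
wrist_force: [3.9, -2.9, -0.6]
gripper_width: 0.0231
16.57 [0.4616 0.1071 0.1899] yang -11.3 z [-0.08  -0.403 -0.911] q [-22.  28. -10. 120.  28.  53. -64.] F [ 3.9 -2.9 -0.6] M [-0.34 -1.06 -0.31] w 0.0231
0.03 start [17.8  2.1] now [32.3  1.7]
0.034 start [21.4 11.8] now [34.6 12.8]
0.038 start [21.2 21.9] now [34.8 22.7]
0.042 start [21.1 25.2] now [34.4 26. ]
16.6167
dot ang(+y) ,peak,base [-57.5 169.5  35. ] t 16.6667
c [ 0.0018 -0.      0.0703] axial off -0.0002 r 0.0704 tilt(-y) -24.4 axis in tool [0. 1. 0.]
-2.0 [0.008, -0.0, -0.0, -0.0, -0.017, -0.0]
-1.0 [0.004, -0.0, -0.0, -0.0, -0.008, -0.0]
0.0 [0.0, 0.0, 0.0, 0.0, 0.0, 0.0]
1.0 [-0.004, 0.0, 0.0, 0.0, 0.008, 0.0]
2.0 [-0.008, 0.0, 0.0, 0.0, 0.017, 0.0]
```

View pics/s9.png

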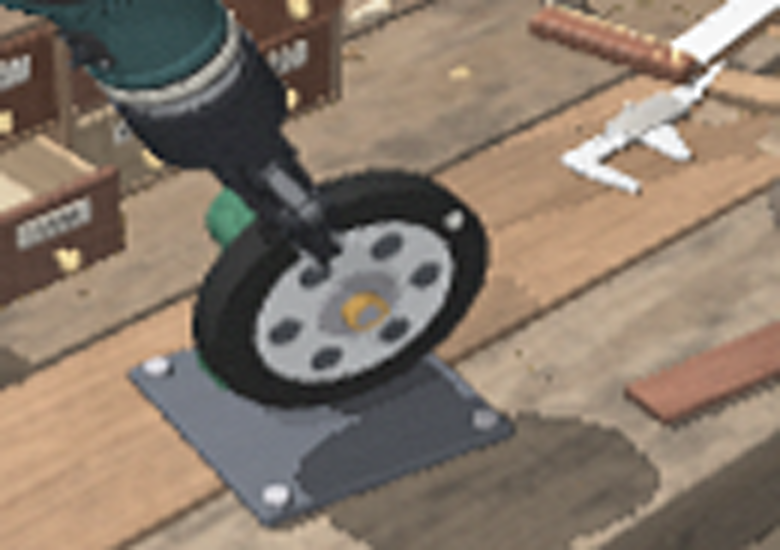

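```bash
python3 -m jog '[[0,0,0,0,0,0],[0,0,0,0,0,0],[0,0,0,0,0,0]]'
python3 - <<'E'
from h import *
from dot import dot
import spots
print(np.round(dot(None,-55),1)); p=bot.capture("scene");print(spots.phase(p,.04));print([(q,[np.round(r["bbox"]).tolist() for r in bot.find_in(p,q)[:1]]) for q in("pliers","caliper","jar_dust","sand_block")])
print(bot.job_done())
E
```

```text
time: 16.92
ee_pos: [0.4616, 0.1073, 0.1898]
tool_rot: [[0.178, 0.981, -0.081], [0.893, -0.196, -0.405], [-0.413, 0.0, -0.911]]
wrist_force: [3.9, -3.8, 0.7]
gripper_width: 0.0231
[-57.5 170.   35. ]
(np.float64(34.88322159771727), np.float64(25.497781255346926))
[('pliers', [[155.0, 274.0, 218.0, 316.0]]), ('caliper', [[316.0, 176.0, 337.0, 210.0]]), ('jar_dust', [[315.0, 179.0, 335.0, 210.0]]), ('sand_block', [[136.0, 241.0, 171.0, 272.0]])]
the job is handed in; nothing more can be done
None
```

I brought the wheel's heavy side straight down, as near as I could measure, and handed in the job at about 17 s with the wheel still gripped at 80 N. No verdict was reported.

**Finding the heavy side:** I swung the wheel by the rim about 60° toward the robot's right and let go. It came to rest with the dot about 85° right of the top. I then swung it about 112° back the other way and let go, and it came to rest with the dot about 26° right of the top. The heavy side is down midway between those two rests, with the dot about 55–56° right of the top. That puts the drag stop about 30° short on each side, within the stated 14 to 40°.

**Last checks:**
- **Final angle:** the dot read 57.5° right of the top. Comparing the six spots and the tool's own rotation with the two rests agreed with the midpoint to about 2°, against the 7° allowed. The dot and spot readings differed from each other by about 2°.
- **Holding still:** two dot readings about 0.4 s apart were the same, the fingers were 23 mm apart on the 24 mm wheel, and the wrist force was about 5 N.
- **Other objects:** the pliers, sanding block and jar were found within a few pixels of where they started. The finder's last caliper box was wrong because it landed on the jar, but the caliper looked undisturbed in the last picture and the arm never went down near it.

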